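Stand the unpainted toy figures in their matching display stands

TASK

Stand each of the four unpainted toy figures upright in the recess of the black display stand that matches its foot in shape and size (small round, large round, square, oblong), with the square and the oblong feet turned to line up with their recesses. The owl has been put in the large round stand by mistake: move it to the small round one so that the bear can have its place. Do not topple any figure or the glue bottle that stands among them.

Things in the scene. Friction and masses are not known exactly. Their poses are not given: they have to be found in the camera images.
- owl: The origin is the centre of the foot's underside; z up, x towards the figure's front. Plain unpainted off-white casting, about 60 g (0.7 to 1.4 times that). Toy owl on a SMALL ROUND foot, 36 mm diameter, 5 mm thick; upright round body 28 mm diameter from 5 to 50 mm height, head on top, 70 mm tall overall. Grip the body across any direction, at about 36 mm height. At the start it stands wrongly in the large round stand, its underside 6 mm above the bench.
- bear: The origin is the centre of the foot's underside; z up, x towards the figure's front. Plain unpainted off-white casting, about 110 g (0.7 to 1.4 times that). Sitting toy bear on a LARGE ROUND foot, 56 mm diameter, 6 mm thick; round body 40 mm diameter from 6 to 50 mm height, head on top, 82 mm tall overall. Arms and legs stick out to +x only (to 27 mm); grip the body across y, at about 38 mm height. At the start it stands on the bench.
- toybot: The origin is the centre of the foot's underside; z up, x towards the figure's front. Plain unpainted off-white casting, about 80 g (0.7 to 1.4 times that). Boxy toy robot on a SQUARE foot, 44 x 44 mm, 5 mm thick; torso 26 mm deep along x and, with its arms, 42 mm wide along y, from 24 to 49 mm height; head 22 mm wide, 82 mm tall with its antenna. Grip the torso across x (26 to 28 mm) or y, at about 38 mm height. At the start it stands on the bench.
- dino: The origin is the centre of the foot's underside; z up, x towards the figure's front. Plain unpainted off-white casting, about 80 g (0.7 to 1.4 times that). Long-necked toy dinosaur on an OBLONG foot, 74 mm along x by 34 mm along y, 5 mm thick; body 42 mm long (x), 24 mm wide (y), from 22 to 46 mm height; neck and head rise at the +x end to 69 mm. Grip the body at its middle across y, at about 36 mm height. At the start it stands on the bench.
- stand_small_round: Fixed to the bench, origin at the centre of its underside, z up. Black wall 6 mm thick, whose top is 10 mm above the bench; grey recess floor 6 mm above the bench (recess 4 mm deep). Round stand, 64 mm outer diameter, with a round recess 52 mm in diameter.
- stand_large_round: Fixed to the bench, origin at the centre of its underside, z up. Black wall 6 mm thick, whose top is 10 mm above the bench; grey recess floor 6 mm above the bench (recess 4 mm deep). Round stand, 84 mm outer diameter, with a round recess 72 mm in diameter. At the start the owl stands in it.
- stand_square: Fixed to the bench, origin at the centre of its underside, z up. Black wall 6 mm thick, whose top is 10 mm above the bench; grey recess floor 6 mm above the bench (recess 4 mm deep). Square stand, 72 x 72 mm outside, sides along its x and y, with a square recess 60 x 60 mm.
- stand_oblong: Fixed to the bench, origin at the centre of its underside, z up. Black wall 6 mm thick, whose top is 10 mm above the bench; grey recess floor 6 mm above the bench (recess 4 mm deep). Oblong stand, 102 mm along x by 62 mm along y outside, with a recess 90 mm along x by 50 mm along y.
- glue_bottle: A bystander: white dropper bottle with a pointed nozzle, 30 mm diameter, 91 mm tall, about 50 g, loose, standing in the middle of the work area. Origin at the centre of its underside.
Things that resemble listed ones, but are neither listed nor needed, are in the scene too. What is shaped like the toybot but yellow is not meant.

How it is judged:
By the outcome, as a careful person would: the job done as asked, in the order asked, and still so for the second after the job is handed in, with the robot touching nothing.
It also fails if it takes over 115 s, if anything falls off the work surface, if the arm or the gripper's body presses on something with over 40 N, if the wrist force passes 120 N, or if a joint passes its speed limit or range.

ROBOT

A 6-joint arm with a two-finger parallel gripper is mounted at the origin on the work surface. World frame = base frame: x ahead of the robot, y to its left, z up, the work surface at z = 0. Lengths are in m, angles in rad, forces in N, time in s.
With the tool pointing down it reaches from about 0.375 to 0.975 m from the base axis. Payload 3.8 kg.
Tool frame: the origin (TCP) lies between the finger pads; the fingertips stand r.finger_overhang ahead of it and the grasp point (between the pads) is the TCP (r.finger_overhang is the distance from the TCP to the fingertips, in m); x points along the fingers, y is the direction in which the jaws open and shut, and the axes are right-handed (so a half turn about x gives the same grasp; the last joint's range is limited). The gripper opens to 85 mm and grips with 20 to 120 N. Pads are 22 mm wide; open, the fingers measure 114 mm over their backs; the gripper's body (76 mm by 85 mm) begins 54 mm behind the grasp point. The pads swing forward as they close: fully open they stand 13 mm farther back than shut.
Start: joints at [-1.343, 0.264, 1.604, -0, 1.274, -0.037], TCP at [0.177, -0.651, 0.25] pointing down, gripper open.
Joint ranges: [-2.63, 2.63], [-0.94, 2.18], [0.31, 2.57], [-1.31, 4.45], [0, 2.66], [-2.55, 2.55]. Speed limits (rad/s): [2.57, 2.57, 3.14, 3.14, 3.14, 3.14].

INTERFACE

Orientations are given as a 3x3 rotation matrix whose columns are the frame's x, y, z axes.
In Python, from plant import r gives the robot as it stands. Calls block until the motion is done:
- r.reach(position, orientation): joint-space move of the TCP to a pose.
- r.servo_line(position, orientation=None, rate=0.15): straight line of the TCP; orientation=None keeps the orientation; rate is the mean speed in m/s.
- r.move_j(angles): joint-space move.
- r.open_gripper() and r.close(): open the fingers fully, or close them until they stop; the grip force is fixed at half the most.
- r.hold(seconds).
- r.solve_ik(position, orientation): joint angles nearest the present ones, or None.
- r.state(): the state.
- r.camera(name): name is "scene" or "top" or "wrist"; returns the picture (400x640x3 uint8, blue, green, red); there is no depth.
- r.camera_params(name): a dict with "intrinsics" (3x3 intrinsics, pixels), "extrinsics" (4x4, takes a point from camera to world coordinates). Camera axes: x right, y up, looking along -z (the intrinsics and any distortion apply to the point x, -y, -z); pixel columns grow to the right and rows downward; lengths in m; the calibration is good to about 2 mm. A picture is of the moment at which its call begins: read the wrist's pose just before it. camera_params takes no time and is no camera call; for the wrist camera it gives the pose at the moment of the call.
A pose or a line that the arm cannot do raises r.Unreachable and nothing moves.
- r.close_job(): hands the job in, once; it reports no verdict.
The state is a dict: "t": time; "joints": joint angles; "qd": joint speeds; "tau": joint torques, N m; "eef_pos": TCP position; "eef_rot": TCP orientation; "ft_force": force on the tool from outside, world axes, zero at the start; "torque": the same for the moment, N m; "opening": opening from 0.0 (shut) to 1.0 (fully open).
Only numpy, scipy, OpenCV 4.12 (cv2) and the standard library are available. Lean on these libraries where they do the work, as an engineer would, in place of code of your own. Each camera call takes 0.05 s, during which the arm holds its last target. There are 200 camera calls.

## Working session

There is one attempt and no reset: what is moved stays moved. The work goes in short steps, each a Python script; the robot and the scene stay as the last script left them, time stands still between calls to the robot, and variables do not carry over. Pictures are saved under pics/ and viewed, about 12 in all and at most 16, crops included, and the job is handed in when it is done.

```bash
ls; mkdir -p pics; python3 - <<'E'
from plant import r
import cv2
for n in ("scene","top"):
    cv2.imwrite(f"pics/{n}0.png",r.camera(n)); p=r.camera_params(n); print(n,p)
s=r.state();print(s['t'],s['eef_pos'],s['eef_rot'],r.finger_overhang)
E
```

```text
pics
scene {'intrinsics': array([[442.68431781,   0.        , 318.62858521],
       [  0.        , 442.68431781, 202.91097882],
       [  0.        ,   0.        ,   1.        ]]), 'extrinsics': array([[-0.63998932, -0.58608255,  0.49691137,  0.96544108],
       [ 0.7683502 , -0.49417672,  0.4067276 ,  0.34310767],
       [ 0.00718609,  0.64210327,  0.76658447,  0.71531663],
       [ 0.        ,  0.        ,  0.        ,  1.        ]])}
top {'intrinsics': array([[505.36658025,   0.        , 326.78609281],
       [  0.        , 505.36658025, 198.16695576],
       [  0.        ,   0.        ,   1.        ]]), 'extrinsics': array([[-0.01970077,  0.99274883, -0.11858175,  0.37388337],
       [-0.99962704, -0.01731471,  0.02111842,  0.00808778],
       [ 0.01891208,  0.11895358,  0.99271969,  1.15100774],
       [ 0.        ,  0.        ,  0.        ,  1.        ]])}
0.1 [ 0.17648302 -0.65087981  0.24905221] [[-4.87372288e-04  2.61700552e-01 -9.65148995e-01]
 [ 2.00733175e-03 -9.65146910e-01 -2.61701000e-01]
 [-9.99997867e-01 -2.06492004e-03 -5.49339706e-05]] 0.019
```

View pics/top0.png

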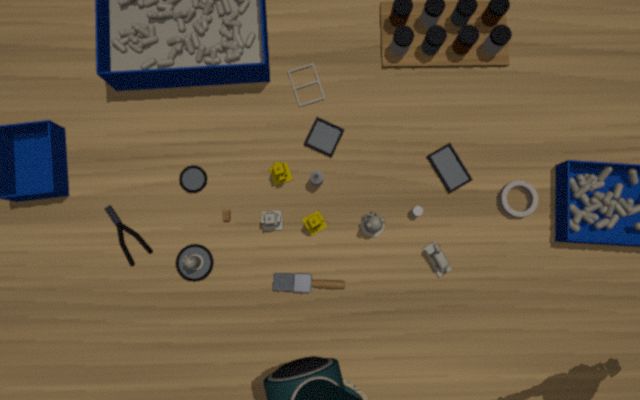

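View pics/scene0.png

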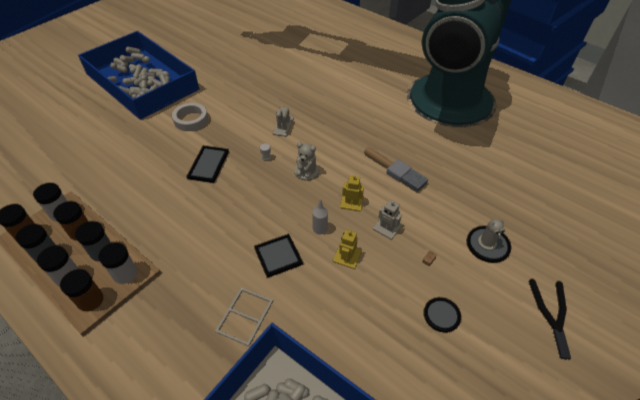

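Top view. Candidates for the toybot: grey-white (271,220), yellow (281,173) and yellow (315,222), and I choose the unpainted one. Bear (372,224), dino (437,259), owl (194,262) in the large round stand. The bottle (316,179) and cap (417,211) are not wanted. Stands: small round (193,179), large round (194,262), square (324,137), oblong (449,168). Next are a close crop check and stand poses.

```bash
cat > h.py <<'E'
from plant import r
import numpy as np, cv2
def ray(cam,uv,z):
    K,E=cam; d=np.linalg.inv(K)@np.array([uv[0],uv[1],1.]); d=E[:3,:3]@(d*[1,-1,-1]); o=E[:3,3]
    return (o+d*(z-o[2])/d[2])
def proj(cam,P):
    K,E=cam; p=(np.atleast_2d(P)-E[:3,3])@E[:3,:3]; p=p*[1,-1,-1]; q=p@K.T; return q[:,:2]/q[:,2:]
def cam(n):
    p=r.camera_params(n); return p['intrinsics'],p['extrinsics']
def rot(th):  # tool down, jaw axis (y) at angle th in world
    x=np.array([0,0,-1.]); y=np.array([np.cos(th),np.sin(th),0]); return np.c_[x,y,np.cross(x,y)]
E
python3 - <<'E'
from h import *
im=cv2.imread('pics/top0.png'); c=cam('top')
cv2.imwrite('pics/crop1.png',cv2.resize(im[200:285,170:460],None,fx=2.75,fy=2.75,interpolation=cv2.INTER_CUBIC))
for n,(u,v) in dict(sr=(193,179),lr=(194,262),sq=(324,137),ob=(449,168)).items():
    w=32; g=im[v-w:v+w,u-w:u+w]
    m=(g.max(2)<75).astype(np.uint8)
    k,l,st,ce=cv2.connectedComponentsWithStats(m)
    i=1+st[1:,4].argmax(); ct=max(cv2.findContours((l==i).astype(np.uint8),0,1)[0],key=cv2.contourArea)
    pts=ct[:,0]+[u-w,v-w]
    W=np.array([ray(c,p,.010)[:2] for p in pts],np.float32)
    print(n,cv2.minAreaRect(W*1000),cv2.minEnclosingCircle(W*1000))
for n,p,z in(("owl",(192,264),.045),("bear",(372,226),.03),("tb",(271,220),.04),("dino",(437,259),.03),("bottle",(316,179),.05),("y1",(281,173),.04),("y2",(315,222),.04)): print(n,ray(c,p,z).round(3))
E
```

```text
sr ((560.0433349609375, 287.634033203125), (60.70358657836914, 60.44320297241211), 44.48811340332031) ((559.9055786132812, 287.7601623535156), 31.865100860595703)
lr ((371.1387634277344, 282.6807556152344), (81.92098236083984, 79.90673828125), 0.4126269519329071) ((370.9736022949219, 282.59503173828125), 41.37761306762695)
sq ((652.5059814453125, -11.541240692138672), (71.236572265625, 73.96636962890625), 63.78411865234375) ((653.2159423828125, -11.231382369995117), 48.86794662475586)
ob ((575.8598022460938, -298.35772705078125), (100.30614471435547, 65.79318237304688), 28.556772232055664) ((575.5517578125, -297.7027587890625), 58.44386291503906)
owl [0.368 0.279 0.045]
bear [ 0.444 -0.115  0.03 ]
tb [0.46  0.108 0.04 ]
dino [ 0.368 -0.257  0.03 ]
bottle [0.548 0.008 0.05 ]
y1 [0.565 0.085 0.04 ]
y2 [0.454 0.011 0.04 ]
```

View pics/crop1.png

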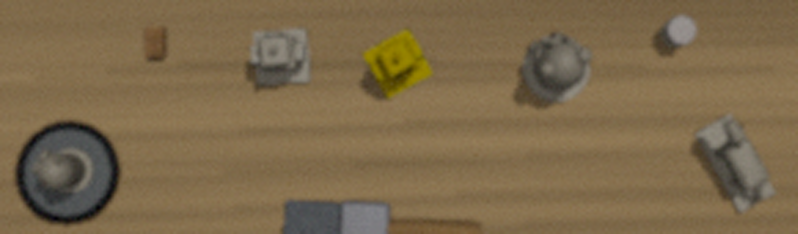

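Crop: unpainted toybot at crop (279,55), yellow toybot next to it at (397,63), bear (555,65), dino (733,163), owl (65,170) sitting off-centre in the large stand. The choice is confirmed. Next, wrist close-ups in one sweep.

```bash
python3 - <<'E'
from h import *
import pickle
D={}; ims=[]
for n,(x,y) in dict(dino=(.368,-.257),bear=(.444,-.115),tb=(.46,.105),owl=(.37,.282)).items():
    b=np.arctan2(y,x)
    best=None
    for th in (b+np.pi/2,b-np.pi/2):
        q=r.solve_ik([x,y,.24],rot(th))
        if q is not None:
            d=abs(np.array(q)-r.state()['joints']).max()
            if best is None or d<best[0]: best=(d,th)
    r.reach([x,y,.24],rot(best[1])); r.hold(.25)
    c=cam('wrist'); im=r.camera('wrist'); D[n]=(c,im)
    c0=proj(c,[x,y,0])[0]; ims.append(im); print(n,best,c0.round(0),c[1][:3,3].round(3),(-c[1][:3,2]).round(2),r.state()['t'])
pickle.dump(D,open('d.pkl','wb'))
m=np.vstack([np.hstack(ims[:2]),np.hstack(ims[2:])]); cv2.imwrite('pics/w1.png',cv2.resize(m,(800,500),interpolation=cv2.INTER_AREA))
E
```

```text
dino (np.float64(1.552213012944044), np.float64(-2.180427201276904)) [316. 162.] [ 0.43  -0.302  0.364] [-0.25  0.17 -0.95] 2.0083
bear (np.float64(0.35824275687584617), np.float64(-1.8242359196938764)) [316. 162.] [ 0.517 -0.136  0.364] [-0.29  0.08 -0.95] 2.9917
tb (np.float64(0.4816381558789905), np.float64(-1.3463803177577511)) [316. 161.] [0.534 0.12  0.364] [-0.29 -0.07 -0.95] 4.175
owl (np.float64(0.4282335211528163), np.float64(-0.9195567654235057)) [316. 161.] [0.431 0.327 0.364] [-0.24 -0.18 -0.95] 5.2833
```

View pics/w1.png

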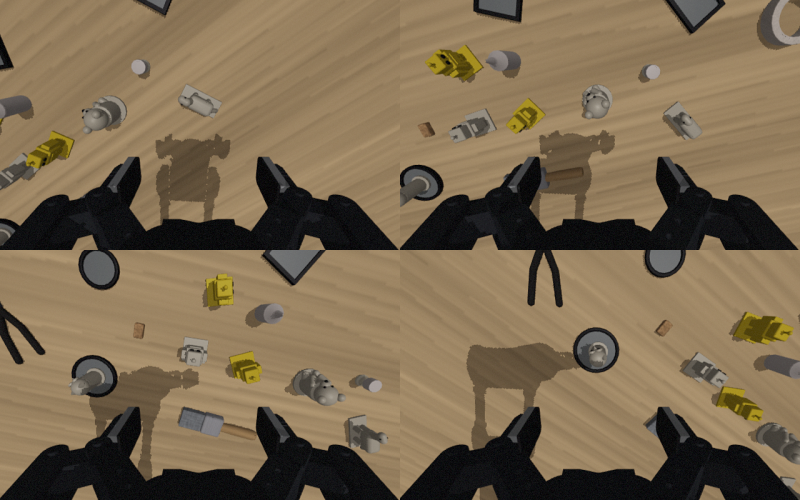

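Wrist montage: each wanted figure is near its image centre, with full-resolution positions dino (320,160), bear (314,163), toybot (310,160) and owl (316,155). I'll enlarge these.

```bash
python3 - <<'E'
from h import *
import pickle
D=pickle.load(open('d.pkl','rb')); o=[]
for n in D:
    g=D[n][1][110:210,250:383]; g=cv2.resize(g,(399,300),interpolation=cv2.INTER_CUBIC)
    for k in range(0,133,10): cv2.line(g,(3*k,0),(3*k,8 if k%50 else 20),(0,0,255),1)
    for k in range(0,100,10): cv2.line(g,(0,3*k),(8 if k%50 else 20,3*k),(0,0,255),1)
    o.append(g)
cv2.imwrite('pics/w2.png',np.vstack([np.hstack(o[:2]),np.hstack(o[2:])]))
E
```

```text
(no output)
```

View pics/w2.png

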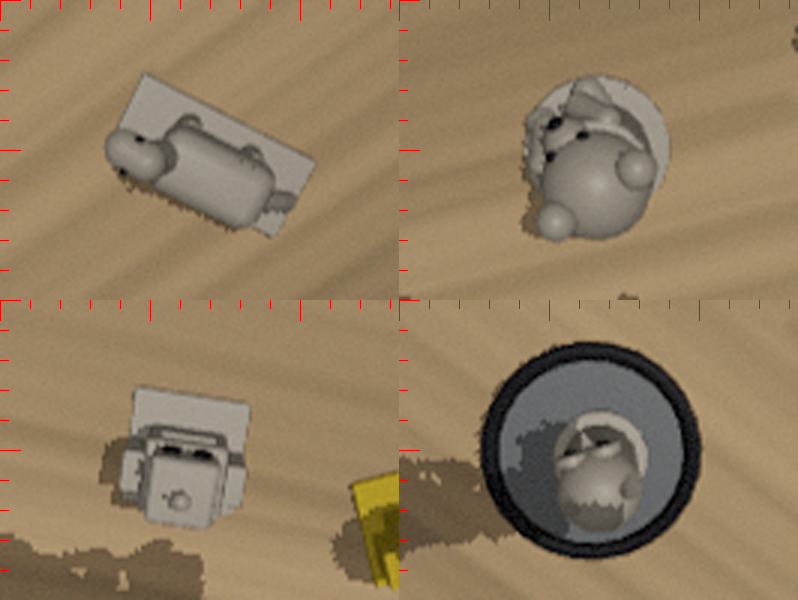

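Pixels read at 3x. Dino foot corners are (145,72), (315,161) and (273,237), head to the left. The bear faces up-left, ears (158,220) and (236,168), with its foot arc on the right. Toybot foot corners are (135,87), (249,104) and (241,210). The owl's foot arc is right of (200,150) in its stand. Now the positions.

```bash
python3 - <<'E'
from h import *
import pickle
from scipy.optimize import least_squares
D=pickle.load(open('d.pkl','rb'))
def W(n,pts,z): return np.array([ray(D[n][0],(250+(a+.5)/3-.5,110+(b+.5)/3-.5),z)[:2] for a,b in pts])
def circ(P,R):
    s=least_squares(lambda c:np.hypot(*(P-c).T)-R,P.mean(0)); return s.x.round(4),(s.fun*1000).round(1)
a=W('dino',[(145,72),(315,161),(273,237)],.005); f=a[0]-a[1]
print('dino c',(a[0]+a[2])/2,'len',np.hypot(*f),np.hypot(*(a[1]-a[2])),'yaw',np.degrees(np.arctan2(f[1],f[0])), np.degrees(np.arctan2(*(a[1]-a[2])[::-1])))
a=W('tb',[(135,87),(249,104),(241,210)],.005); 
for e in (a[1]-a[0],a[1]-a[2]): print('tb',(a[0]+a[2])/2,np.hypot(*e),np.degrees(np.arctan2(e[1],e[0])))
print('bear',circ(W('bear',[(201,76),(241,95),(263,125),(269,155)],.006),.028))
e=W('bear',[(158,220),(236,168)],.072); print('ears',e.mean(0),np.degrees(np.arctan2(*(e[1]-e[0])[::-1])))
print('owl',circ(W('owl',[(201,111),(226,119),(241,136),(248,155)],.011),.018))
print('lr',W('owl',[(192,150)],.010))
for n in D:
  print(n,[proj(D[n][0],[.371,.2827,.01])[0].round(),proj(D[n][0],[.56,.2877,.01])[0].round(),proj(D[n][0],[.6528,-.0113,.01])[0].round(),proj(D[n][0],[.5757,-.298,.01])[0].round()])
E
```

```text
dino c [ 0.36666208 -0.26120907] len 0.07261603666607173 0.033987849555626934 yaw 27.421363184022418 -61.85767562113133
tb [0.4623188  0.10924135] 0.04311022712139217 -85.72673537393193
tb [0.4623188  0.10924135] 0.041230061728053026 9.253875525679952
bear (array([ 0.4473, -0.1144]), array([ 0.4, -0.4, -0.2,  0.4]))
ears [ 0.44675035 -0.11562991] -70.21137464971048
owl (array([0.3708, 0.2824]), array([ 0.1,  0. , -0.3,  0.2]))
lr [[0.37162084 0.28666265]]
dino [array([  4., 376.]), array([-119.,  283.]), array([-33.,  77.]), array([226., -36.])]
bear [array([ 32., 294.]), array([-58., 154.]), array([157., -16.]), array([464., -13.])]
tb [array([152., 203.]), array([160.,  28.]), array([475.,   0.]), array([693., 142.])]
owl [array([316., 162.]), array([428.,   9.]), array([689., 120.]), array([765., 303.])]
```

```bash
cat >> h.py <<'E'
def stand(c,im,guess,R=None,w=60):
    u,v=proj(c,[*guess,.01])[0].astype(int); y0,x0=max(v-w,0),max(u-w,0); g=im[y0:v+w,x0:u+w]
    m=(g.max(2)<60).astype(np.uint8); k,l,st,ce=cv2.connectedComponentsWithStats(m)
    i=1+st[1:,4].argmax(); ct=max(cv2.findContours((l==i).astype(np.uint8),0,1)[0],key=cv2.contourArea)
    W=np.array([ray(c,p,.010)[:2] for p in ct[:,0]+[x0,y0]],np.float32)
    return cv2.minAreaRect(W*1000),cv2.minEnclosingCircle(W*1000)
def near(p,ths):
    q0=np.array(r.state()['joints']); b=[]
    for t in ths:
        q=r.solve_ik(p,rot(t))
        if q is not None: b.append((abs(np.array(q)-q0).max(),t))
    return min(b)[1]
def pick(x,y,h,th,zb=0.):
    th=near([x,y,.18],[th,th+np.pi]); r.reach([x,y,.18],rot(th)); r.servo_line([x,y,zb+h],rate=.12); f0=r.state()['opening']
    r.close(); s=r.state(); print('closed',s['opening'],s['ft_force'].round(1) if hasattr(s['ft_force'],'round') else s['ft_force'])
    r.servo_line([x,y,.2],rate=.12); s=r.state(); print('up',s['opening'],s['ft_force'],s['t']); return th
def place(x,y,h,ths,up=.18):
    th=near([x,y,.2],ths); r.reach([x,y,.2],rot(th)); r.hold(.2); r.servo_line([x,y,.03+h],rate=.12); r.servo_line([x,y,.007+h],rate=.04); r.hold(.2)
    r.open_gripper(); r.hold(.2); r.servo_line([x,y,up],rate=.12); print('placed',np.degrees(th),r.state()['t'])
E
python3 - <<'E'
from h import *
import pickle
D=pickle.load(open('d.pkl','rb'))
print(stand(*D['tb'],(.56,.2877),w=40),stand(*D['tb'],(.371,.2827),w=42),stand(*D['owl'],(.371,.2827),w=50))
E
```

```text
(((556.2246704101562, 288.3467102050781), (56.216922760009766, 64.09298706054688), 12.752983093261719), ((558.4972534179688, 288.9130554199219), 32.49261474609375)) (((373.34783935546875, 281.44708251953125), (82.50150299072266, 80.13961791992188), 44.02272033691406), ((371.6838073730469, 283.3636474609375), 42.768192291259766)) (((370.0530700683594, 286.1537780761719), (81.93789672851562, 81.47708129882812), 83.01441192626953), ((370.24951171875, 286.1664733886719), 41.389671325683594))
```

```bash
python3 - <<'E'
from h import *
th=pick(.371,.2815,.036,-0.92,.006)
place(.559,.2885,.036,[th,th+.2,th-.3])
r.reach([.53,.1,.25],rot(near([.53,.1,.25],[-1.35,1.8]))); r.hold(.1)
cv2.imwrite('pics/top1.png',r.camera('top'))
cv2.imwrite('pics/wr1.png',r.camera('wrist'))
a=cv2.imread('pics/top1.png')[120:290,160:480]; cv2.imwrite('pics/t1c.png',cv2.resize(a,None,fx=2.5,fy=2.5)); print(r.state()['t'])
E
```

```text
closed 0.31148552893353953 [-0.  -0.2  2.8]
up 0.30998661247829384 [-0.59579394 -0.44121482 -0.19786863] 8.9667
placed -52.71211715203574 14.2333
15.2583
```

View pics/t1c.png

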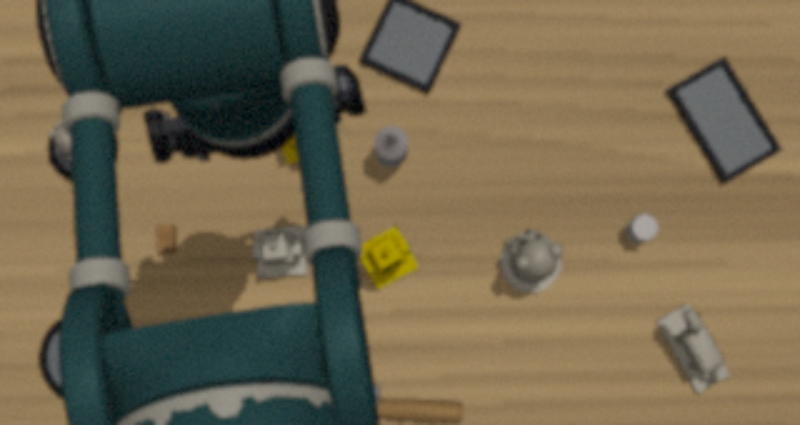

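The arm hides the two round stands here; the other figures are undisturbed. I'll measure the square and oblong stands from the wrist, then move the bear.

```bash
python3 - <<'E'
from h import *
for n,x,y in (("sq",.6528,-.0113),("ob",.5757,-.298)):
    b=np.arctan2(y,x); p=[x,y,.24]; r.reach(p,rot(near(p,[b+np.pi/2,b-np.pi/2]))); r.hold(.25)
    c=cam('wrist'); print(n,stand(c,r.camera('wrist'),(x,y),w=65))
th=pick(.4473,-.1146,.038,np.radians(-70))
place(.371,.285,.038,[th+k for k in (0,.3,.6,.9)])
r.reach([.45,.29,.27],rot(near([.45,.29,.27],[-1.,2.14]))); r.hold(.25)
cv2.imwrite('pics/wr2.png',r.camera('wrist')); print(r.state()['t'])
E
```

```text
sq (((653.3733520507812, -9.935874938964844), (71.2631607055664, 72.17793273925781), 64.08568572998047), ((653.5845947265625, -9.530092239379883), 49.464195251464844))
ob (((575.4530639648438, -298.69207763671875), (100.95929718017578, 62.19573211669922), 28.933975219726562), ((575.7830810546875, -298.99737548828125), 58.38433074951172))
closed 0.45287810303833864 [-0.4  0.3  4.3]
up 0.4534805235510388 [ 0.1720916   1.01568605 -0.51933156] 21.95
placed -70.0 27.8333
28.6833
```

View pics/wr2.png

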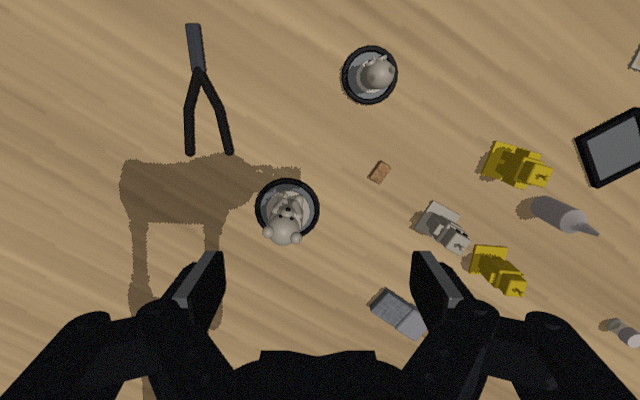

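The owl stands upright in the small round stand (370,75) and the bear upright in the large one (287,212). Next, toybot and dino.

```bash
python3 - <<'E'
from h import *
R=np.radians
def views(P,f):
    o=[]
    for x,y in P:
        b=np.arctan2(y,x); p=[x,y,.24]; r.reach(p,rot(near(p,[b+np.pi/2,b-np.pi/2]))); r.hold(.25)
        im=r.camera('wrist'); o.append(cv2.resize(im[100:230,230:400],None,fx=2.3,fy=2.3,interpolation=cv2.INTER_CUBIC))
    cv2.imwrite(f,np.hstack(o))
th=pick(.4623,.1092,.038,R(6.8))
place(.6533,-.0105,.038,[th+R(d) for d in (64.1-90-6.8,64.1-6.8)])
th=pick(.3667,-.2612,.036,R(27.7+90))
place(.5756,-.2985,.036,[th+R(28.9-27.7+d) for d in (0,180,-180)])
views([(.5756,-.2985),(.6533,-.0105)],'pics/v1.png'); print(r.state()['t'])
E
```

```text
closed 0.2938722370444347 [0.4 0.2 2.7]
up 0.29688623940672254 [ 0.1466624   0.33629305 -1.52852444] 33.4083
placed -25.900000000000002 38.775
closed 0.2748675533524368 [-0.2 -0.8  2.3]
up 0.2701445424274425 [-0.08013703 -0.35801007 -1.24664916] 43.65
placed 298.9 49.0167
51.6917
```

View pics/v1.png

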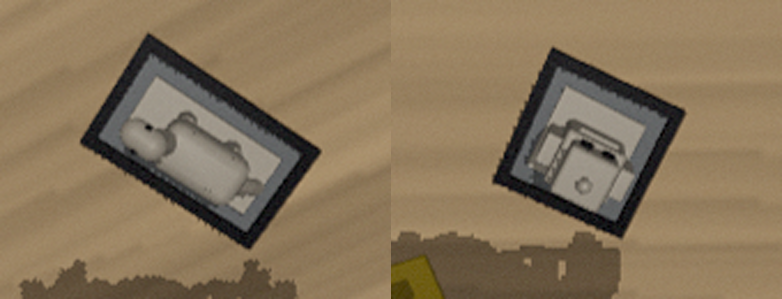

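Dino (left, body 190,155) and toybot (right, 585,165) sit flat inside their recesses, with even grey margins and edges parallel to the walls. I'll park the arm and take a final look.

```bash
python3 - <<'E'
from h import *
r.move_j([-1.343,.264,1.604,0,1.274,-.037]); r.hold(.3)
a=r.camera('top')[110:290,160:480]; b=r.camera('scene')[90:350,150:560]
a=cv2.resize(a,(533,300),interpolation=cv2.INTER_CUBIC); b=cv2.resize(b,(473,300),interpolation=cv2.INTER_CUBIC)
b=cv2.copyMakeBorder(b,0,0,0,60,cv2.BORDER_CONSTANT)
cv2.imwrite('pics/fin.png',np.vstack([a,b])); print(r.state()['t'])
E
```

```text
54.9083
```

View pics/fin.png

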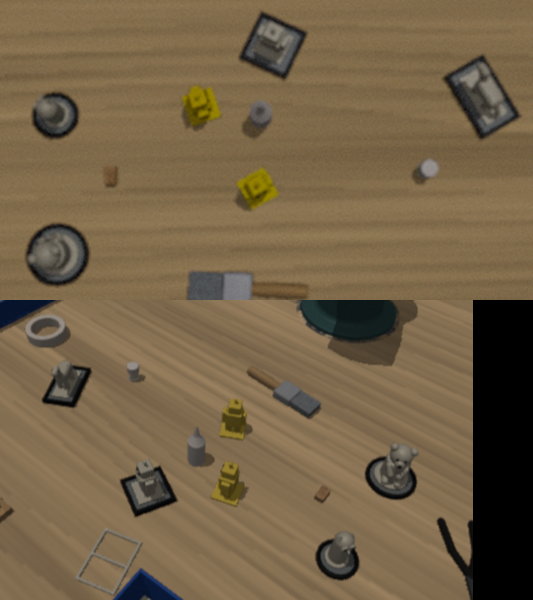

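All four figures stand in their stands: owl (55,112), bear (57,253), toybot (273,45) and dino (482,97). The bottle (260,113) and both yellow toybots are untouched.

```bash
python3 -c "
from plant import r
r.close_job()"
```

```text
the job is handed in; nothing more can be done
```

All four unpainted figures are upright in their matching stands, and I handed the job in at about 55 s of robot time. I moved the owl from the large round stand to the small round one first. Then I placed the bear in the large round stand, the toybot in the square one and the dino in the oblong one.

- **Last checks:** The final top and scene pictures show every figure upright inside its recess. The wrist close-ups show the square and oblong feet parallel to their walls. The glue bottle and both yellow toybots were not disturbed.
- **Disagreement:** The top and wrist cameras differed by about 3–4 mm on the large round stand's y position. I used the average, and the bear sits flat inside the recess.
- **No failures:** No check failed. I judged the final fit by eye from the pictures and did not measure it.

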